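# Put the microscope optics away after the session

## Task

Clear up after the microscope session: put the two loose objectives and the two loose eyepieces each into an empty bay, one to a bay, of the tray that already holds one of its kind, and stand the dropper bottle of immersion oil inside its open drip dish. These pieces must all end standing upright and none of them may tip over on the way; also leave the pieces that are already in the trays standing in their bays.

Things in the scene. Friction and masses are not known exactly. Their poses are not given: they have to be found in the camera images.
- objective_long: Long high-power microscope objective, bright steel: stands on its brass thread (20 mm diameter, 5 mm high), 24 mm diameter barrel from 5 to 30 mm height, then a cone to a narrow nose (11 mm) at 48 mm. About 90 g. Origin: centre of its underside, z up. Starts upright on the bench; at least 25 mm free on its +y and -y sides, neighbours under 82 mm tall.
- objective_short: Short low-power microscope objective, bright steel: brass thread 20 mm diameter, 5 mm high, 24 mm diameter barrel from 5 to 26 mm height, then a steep cone to a nose (11 mm) at 33 mm. About 60 g. Origin: centre of its underside, z up. Starts upright on the bench; at least 25 mm free on its +y and -y sides, neighbours under 82 mm tall.
- eyepiece_large: Large microscope eyepiece: stands on its steel tube (23 mm diameter, 24 mm high), black head 34 mm diameter from 24 to 54 mm height, round glass eye lens on top. About 70 g. Origin: centre of its underside, z up. Starts upright on the bench; at least 25 mm free on its +y and -y sides, neighbours under 82 mm tall.
- eyepiece_small: Small microscope eyepiece: stands on its steel tube (23 mm diameter, 24 mm high), black head 29 mm diameter from 24 to 44 mm height, round glass eye lens on top. About 50 g. Origin: centre of its underside, z up. Starts upright on the bench; at least 25 mm free on its +y and -y sides, neighbours under 82 mm tall.
- oil_bottle: Immersion-oil dropper bottle, amber glass: 32 mm diameter body up to 44 mm height, shoulder, black cap 21 mm diameter from 52 to 64 mm, small rubber bulb up to 80 mm. About 60 g. Origin: centre of its underside, z up. Starts upright on the bench; at least 25 mm free on its +y and -y sides, neighbours under 82 mm tall.
- objective_tray: Objective tray: the smaller white tray (52 x 148 mm, walls 14 mm high and 4 mm thick), one row of three square bays 44 x 44 mm with a grey felt floor 4 mm above the bench. Fixed. Origin: centre of its underside, y along the row, z up; yaw up to 0.22 rad. Bay centres at x = 0 and y = -48, 0 and +48 mm; the +48 mm bay already holds an objective, the other two are empty.
- eyepiece_tray: Eyepiece tray: the larger white tray (58 x 166 mm, walls 14 mm high and 4 mm thick), one row of three square bays 50 x 50 mm with a grey felt floor 4 mm above the bench. Fixed. Origin: centre of its underside, y along the row, z up; yaw up to 0.22 rad. Bay centres at x = 0 and y = -54, 0 and +54 mm; the +54 mm bay already holds an eyepiece, the other two are empty.
- drip_dish: Drip dish for the oil bottle: round shallow white porcelain dish, open, 78 mm over the rim, 10 mm high, wall 3 mm, flat inner floor 66 mm diameter 4 mm above the bench, empty. Fixed to the bench. Origin at the centre of its underside.
- stored_objective: Objective already put away in the objective tray's +y bay: steel, 24 mm barrel up to 28 mm height, nose at 41 mm above its own underside. Loose. Origin: centre of its underside, z up. 
- stored_eyepiece: Eyepiece already put away in the eyepiece tray's +y bay: black head 32 mm diameter from 24 to 50 mm above its own underside, steel tube below. Loose. Origin: centre of its underside, z up. 
Things that resemble listed ones, but are neither listed nor needed, are in the scene too. What is shaped like the eyepiece_large but green is not meant.

How it is judged:
By the outcome, as a careful person would: the job done as asked, in the order asked, and still so for the second after the job is handed in, with the robot touching nothing.
It also fails if it takes over 120 s, if anything falls off the work surface, if the arm or the gripper's body presses on something with over 40 N, if the wrist force passes 120 N, or if a joint passes its speed limit or range.

## Robot

A 6-joint arm with a two-finger parallel gripper is mounted at the origin on the work surface. World frame = base frame: x ahead of the robot, y to its left, z up, the work surface at z = 0. Lengths are in m, angles in degrees, forces in N, time in s.
With the tool pointing down it reaches from about 0.25 to 0.725 m from the base axis. Payload 9.7 kg.
Tool frame: the origin (TCP) lies midway between the tips of the shut fingers; the grasp point (between the pads) lies 19 mm behind it; z points along the fingers, y is the line along which they close (so a half turn about z gives the same grasp; the last joint's range is limited). The gripper opens to 85 mm and grips with 20 to 120 N. Pads are 22 mm wide; open, the fingers measure 114 mm over their backs; the gripper's body (76 mm by 85 mm) begins 54 mm behind the grasp point. The pads swing forward as they close: fully open they stand 13 mm farther back than shut.
Start: joints at [-64.114, 4.979, 10.078, 95.1, 0, 90], TCP at [0.24, -0.495, 0.231] pointing down, gripper open.
Joint ranges: [-179.16, 179.16], [-48.56, 103.87], [-65.8, 70.77], [-126.05, 130.52], [-82.76, 87.17], [-180, 180]. Speed limits (degrees/s): [127.2, 127.2, 147.25, 180, 180, 180].

## Interface

Orientations are given as [roll, pitch, yaw] about the fixed x, y, z axes, in that order (R = Rz(yaw) Ry(pitch) Rx(roll)).
In Python, from workcell import * gives the robot as it stands.
- The arm moves only by the tool servo_tool, never from a script. Its argument "moves" is a list of rows, each a list of 4 numbers: the shift along the world's x, y, z in normalised numbers (1 is 75 cm), then the turn about the world's z in normalised numbers (1 is pi rad). A call has 1 to 20 rows; each row is the pose to reach, as a shift and turn from the pose commanded when the call began; what a row does not reach only later rows make up. A row lasts 1/12 s, in which the tool goes at most 41.7 mm and 7.16 degrees, less where a joint would pass 70% of its speed; a pose out of reach is approached as far as the arm can. No shift or turn number may pass 1 either way. A call with a gripper value outside its range is refused whole. "claw" is the closure, from 0 (fully open) to 1 (shut), set as the call begins (left out, the last holds). The fingers move at their own pace and stop on an object; "force" is the grip in N (left out, the last holds). Time passes only in rows, so rows that repeat a pose let the fingers close. It gives the time, the measured TCP pose, the force, the opening and the grip force at its end, in the units of the state.
- get_obs(): the state, without advancing time (a new reading comes with each control period).
- camera(name): name is "scene" or "top" or "wrist"; returns the picture (384x512x3 uint8, red, green, blue); there is no depth.
- get_calibration(name): a dict with "fx", "fy", "cx", "cy" (pixels), "rvec" (rotation vector, rad) and "tvec" (3), from world to camera coordinates, as OpenCV has them; the wrist camera has in their place "tool_from_camera" (4x4, takes a point from camera to tool coordinates, whose origin is the TCP and whose axes are the flange's). Camera axes: x right, y down, z forward; pixel columns grow to the right and rows downward; lengths in m; the calibration is good to about 2 mm. The wrist camera is an equidistant fisheye: a pixel r from the principal point sees the ray r / f radians off the axis. A picture is of the moment at which its call begins: read the wrist's pose just before it. get_calibration takes no time and is no camera call.
- job_done(): hands the job in; it is judged then, once.
The state is a dict: "time": time; "q": joint angles; "qd": joint speeds; "joint_efforts": joint torques, N m; "ee_pos": TCP position; "tcp_rot": TCP orientation; "wrist_force": force on the tool from outside, world axes, zero at the start; "torque": the same for the moment, N m; "opening": finger opening in m; "grasp_force": force on a finger pad.
Only numpy, scipy, OpenCV 4.12 (cv2) and the standard library are available. Lean on these libraries where they do the work, as an engineer would, in place of code of your own. Each camera call takes 0.05 s, during which the arm holds its last target. There are 200 camera calls.

## Working session

There is one attempt and no reset: what is moved stays moved. The work goes in short steps, Python scripts to look and compute and a tool call to move; the robot and the scene stay as the last step left them, time stands still between calls to the robot, and variables do not carry over. Pictures are saved under pics/ and viewed, at most 15 in all, crops included, and the job is handed in when it is done.

Besides the shell and the picture viewer there is one more tool, called after "Emit:" by a JSON object that holds its "api" and its "payload". servo_tool: Moves the arm, as the interface text tells. Its arguments: {"type":"object","properties":{"moves":{"type":"array","items":{"type":"array","items":{"type":"number"}}},"claw":{"type":"number"},"force":{"type":"number"}},"required":["moves"]}

```bash
mkdir -p pics; ls; python3 - <<'E'
from workcell import *
import cv2
for n in ("top","scene"):
    cv2.imwrite(f"pics/{n}0.png",cv2.resize(camera(n)[:,:,::-1],(800,600),interpolation=cv2.INTER_CUBIC))
    cv2.imwrite(f"pics/{n}_raw.png",camera(n)[:,:,::-1]); print(get_calibration(n))
print(get_calibration("wrist")); print(get_obs())
E
```

```text
pics
{'fx': 460.9944563700034, 'fy': 460.9944563700034, 'cx': 262.7882860547736, 'cy': 194.9219278176076, 'rvec': array([ 2.1662913 , -2.13525375,  0.0886003 ]), 'tvec': array([-0.01325472,  0.50886101,  1.01233701])}
{'fx': 458.778194051868, 'fy': 458.778194051868, 'cx': 247.0101724913713, 'cy': 190.18965748918882, 'rvec': array([ 0.80407886,  2.49606905, -1.14846123]), 'tvec': array([ 0.43621191, -0.13485349,  1.15209155])}
{'fx': 297.3186396354542, 'fy': 297.3186396354542, 'cx': 251.6716683522036, 'cy': 194.7519661323401, 'tool_from_camera': array([[-2.79081219e-04, -9.63449717e-01, -2.67889089e-01,
         6.77502985e-02],
       [ 9.99999960e-01, -2.54491380e-04, -1.26513397e-04,
         8.39366050e-04],
       [ 5.37138329e-05, -2.67889113e-01,  9.63449750e-01,
        -1.42609923e-01],
       [ 0.00000000e+00,  0.00000000e+00,  0.00000000e+00,
         1.00000000e+00]])}
{'time': 0.2, 'q': array([-6.41151109e+01,  4.99952924e+00,  1.00498975e+01,  9.50997344e+01,
       -1.87216691e-03,  8.99993953e+01]), 'qd': array([ 0.04637319, -0.12576421,  0.08628168, -0.08096241, -0.03051786,
       -0.02703099]), 'joint_efforts': array([-3.05818076e-04, -5.20149994e+01,  4.64624584e+01,  1.13415506e-02,
        7.05677436e-06,  2.49641579e-05]), 'ee_pos': array([ 0.24003607, -0.49468809,  0.23083242]), 'tcp_rot': array([-1.79950634e+02,  1.87164522e-03,  2.58854954e+01]), 'wrist_force': array([-0.33878782,  0.35128508,  0.16465755]), 'torque': array([ 0.01276777,  0.01642325, -0.03445808]), 'grasp_force': 0.0, 'opening': 0.08529750214028699}
```

View pics/top0.png

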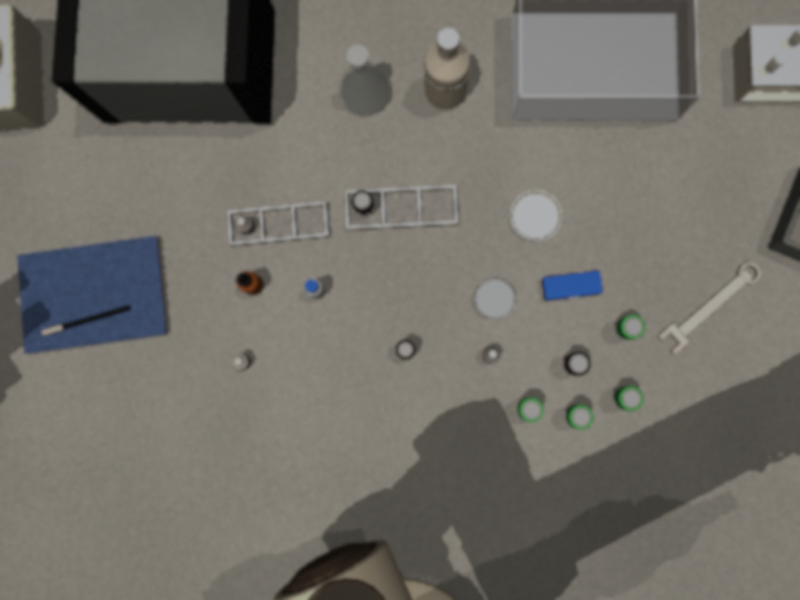

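View pics/scene0.png

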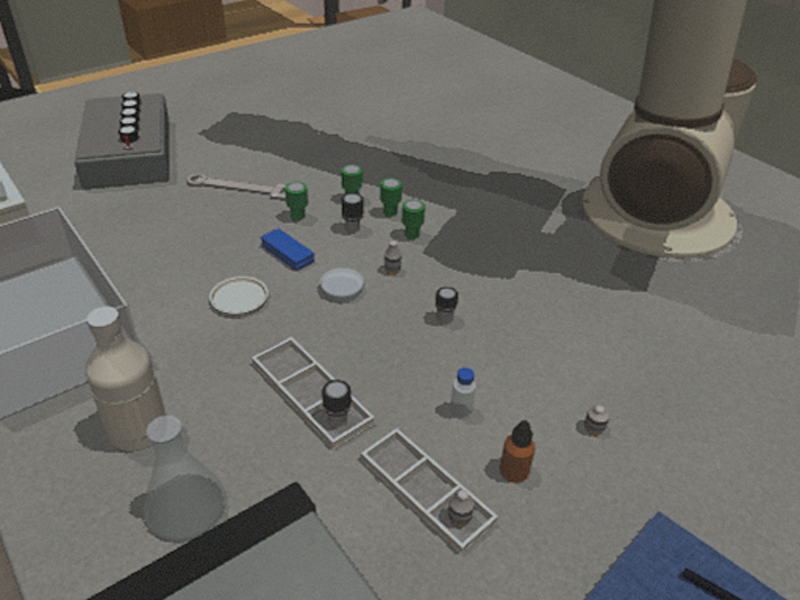

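Top view (800x600 pixels): the objective tray is at (278,222) and the eyepiece tray at (402,207), with their stored pieces on the left (+y).

- **Dish:** (535,216) has a white rim. (494,298) looks like a glass lid or filled dish, so it is a decoy.
- **Bottle:** (249,283) is amber. (313,287) is a blue-capped vial, so it is a decoy.
- **Objectives:** (241,361) and (491,354).
- **Eyepieces:** (405,349) and (578,363) are black. The four green ones are decoys.

I'll confirm these in one enlarged crop.

```bash
python3 - <<'E'
import cv2,numpy as np
s=cv2.imread('pics/scene_raw.png')
c=[(392,257),(597,418),(447,303),(352,210),(238,296),(342,285),(518,452),(463,390)]
t=[cv2.resize(cv2.getRectSubPix(s,(48,66),(x*.64,y*.64)),(200,275),interpolation=cv2.INTER_CUBIC) for x,y in c]
cv2.imwrite('pics/crops.png',np.vstack([np.hstack(t[:4]),np.hstack(t[4:])]))
E
```

```text
(no output)
```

View pics/crops.png

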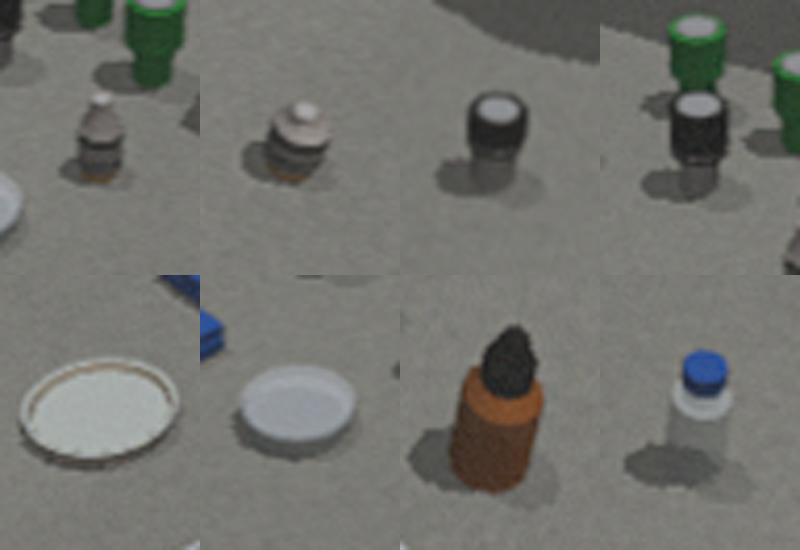

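The crops confirm it: top row is the long objective, short objective, small eyepiece and large eyepiece (black heads). The porcelain rimmed dish is at scene (238,296) and the amber bottle at scene (518,452). Next I measure positions from both views.

```bash
cat > h.py <<'E'
import cv2,numpy as np
from workcell import *
def ray(n,u,v):
    c=get_calibration(n); R=cv2.Rodrigues(c['rvec'])[0]
    return -R.T@c['tvec'], R.T@np.array([(u-c['cx'])/c['fx'],(v-c['cy'])/c['fy'],1])
def onplane(n,u,v,z):
    o,d=ray(n,u,v); return o+d*(z-o[2])/d[2]
def proj(n,p):
    c=get_calibration(n); K=np.array([[c['fx'],0,c['cx']],[0,c['fy'],c['cy']],[0,0,1]])
    return cv2.projectPoints(np.array([p],float),c['rvec'],c['tvec'],K,None)[0].ravel()
def tri(pt,ps):
    A=[];b=[]
    for n,(u,v) in (('top',pt),('scene',ps)):
        o,d=ray(n,u,v); d/=np.linalg.norm(d); M=np.eye(3)-np.outer(d,d); A.append(M); b.append(M@o)
    return np.linalg.lstsq(np.vstack(A),np.hstack(b),rcond=None)[0]
def blob(img,uv,r,f):
    """centroid,area of mask component nearest uv within radius r; f(HSV)->mask"""
    m=f(cv2.cvtColor(img,cv2.COLOR_BGR2HSV).astype(int)).astype(np.uint8)
    k=np.zeros_like(m); cv2.circle(k,(int(uv[0]),int(uv[1])),r,1,-1); m=m*k
    n,l,s,c=cv2.connectedComponentsWithStats(m)
    if n<2: return None
    i=1+np.argmax(s[1:,4]); return c[i],s[i,4],(l==i).astype(np.uint8)
E
python3 - <<'E'
from h import *
T=cv2.imread('pics/top_raw.png');S=cv2.imread('pics/scene_raw.png')
br=lambda t:(lambda h:h[...,2]>t)
T0={'long':((491,353),(393,245),.048),'short':((241,359),(598,410),.033),'esm':((405,349),(447,295),.044),'elg':((578,362),(352,200),.054)}
for k,(a,b,z) in T0.items():
    o=[]
    for im,p in((T,a),(S,b)):
        p=np.array(p)*.64; x,y=p.astype(int)
        g=cv2.cvtColor(im,cv2.COLOR_BGR2GRAY)[y-6:y+7,x-6:x+7]
        th=np.percentile(g,50)*.5+g.max()*.5
        c=blob(im,p,8 if 'e' in k else 5,br(th)); o.append(c)
    print(k,[(q[0].round(1),q[1]) for q in o],onplane('top',*o[0][0],z).round(4),onplane('scene',*o[1][0],z).round(4),tri(o[0][0],o[1][0]).round(4))
for k,a,b in(('bottle',(249,283),(518,452)),):
    am=lambda h:((h[...,0]<18)&(h[...,1]>110))
    dk=lambda h:(h[...,2]<45)
    for im,n,p in((T,'top',a),(S,'scene',b)):
        p=np.array(p)*.64
        c=blob(im,p,30,am); print(k,n,c[0].round(1),c[1],cv2.boundingRect(c[2]))
        c=blob(im,p-[0,6] if n=='scene' else p,20,dk); 
        if c: print(' dark',c[0].round(1),c[1],cv2.boundingRect(c[2]))
# trays and dish
wh=lambda h:(h[...,2]>135)&(h[...,1]<50)
for k,p,r,z,n,im in (('otray',(278,222),36,.014,'top',T),('etray',(402,207),40,.014,'top',T),('dish',(535,216),22,.010,'top',T),('dish',(238,296),25,.010,'scene',S)):
    c=blob(im,np.array(p)*.64,r,wh)
    cnt=np.vstack(cv2.findContours(c[2],cv2.RETR_EXTERNAL,cv2.CHAIN_APPROX_NONE)[0])[:,0]
    w=np.array([onplane(n,*q,z)[:2] for q in cnt]).astype(np.float32)
    print(k,c[1],[ (np.round(x,4)) for x in cv2.minAreaRect(w)], [np.round(x,4) for x in cv2.minEnclosingCircle(w)])
E
```

```text
long [(array([314.9, 226.5]), np.int32(15)), (array([251.5, 154.8]), np.int32(10))] [ 0.4388 -0.1217  0.048 ] [ 0.437  -0.1266  0.048 ] [ 0.4394 -0.1221  0.0515]
short [(array([151.5, 231. ]), np.int32(16)), (array([383.7, 261. ]), np.int32(13))] [0.4239 0.2422 0.033 ] [0.423  0.2373 0.033 ] [0.4248 0.24   0.0365]
esm [(array([259. , 223.2]), np.int32(47)), (array([285.8, 187.1]), np.int32(39))] [0.4444 0.0009 0.044 ] [ 0.4429 -0.0031  0.044 ] [4.449e-01 2.000e-04 4.710e-02]
elg [(array([370.1, 232.2]), np.int32(67)), (array([225.2, 126.6]), np.int32(46))] [ 0.4278 -0.2406  0.054 ] [ 0.4257 -0.2449  0.054 ] [ 0.4281 -0.2403  0.0572]
bottle top [160.8 181.3] 129 (153, 174, 15, 14)
 dark [156.2 178.7] 46 (152, 175, 9, 8)
bottle scene [331.4 293.7] 314 (321, 279, 21, 30)
 dark [333.5 278.1] 100 (328, 270, 12, 16)
otray 233 [array([0.6345, 0.1985]), array([0.0533, 0.1498]), np.float64(7.7736)] [array([0.6333, 0.1975]), np.float64(0.0776)]
etray 145 [array([0.6864, 0.0044]), array([0.0773, 0.0455]), np.float64(62.7007)] [array([0.6873, 0.0039]), np.float64(0.0444)]
dish 967 [array([ 0.6486, -0.1899]), array([0.0838, 0.0792]), np.float64(53.7137)] [array([ 0.6524, -0.1922]), np.float64(0.0443)]
dish 673 [array([ 0.6462, -0.1925]), array([0.078 , 0.0765]), np.float64(29.8861)] [array([ 0.6467, -0.1928]), np.float64(0.0397)]
```

```bash
python3 - <<'E'
from h import *
T=cv2.imread('pics/top_raw.png');S=cv2.imread('pics/scene_raw.png')
print('bottle',onplane('top',156.2,178.7,.066),onplane('scene',333.5,278.1,.066),tri((156.2,178.7),(333.5,278.1)))
for z in(.0,.044): print(z,onplane('top',160.8,181.3,z))
for thr in (115,122,128):
  wh=lambda h:(h[...,2]>thr)&(h[...,1]<50)
  for k,p,r,z,n,im in (('otray',(278,222),36,.014,'top',T),('etray',(402,207),40,.014,'top',T),('otray',(428,489),46,.014,'scene',S),('etray',(312,391),46,.014,'scene',S)):
    c=blob(im,np.array(p)*.64,r,wh)
    cnt=np.vstack(cv2.findContours(c[2],cv2.RETR_EXTERNAL,cv2.CHAIN_APPROX_NONE)[0])[:,0]
    w=np.array([onplane(n,*q,z)[:2] for q in cnt]).astype(np.float32)
    print(thr,k,n,c[1],[ (np.round(x,4)) for x in cv2.minAreaRect(w)])
E
```

```text
bottle [0.53762613 0.22778996 0.066     ] [0.54308261 0.2304903  0.066     ] [0.5389286  0.22850206 0.06087911]
0.0 [0.54112221 0.23420406 0.        ]
0.044 [0.53503043 0.22299012 0.044     ]
115 otray top 3597 [array([0.6326, 0.1995]), array([0.1709, 0.1628]), np.float64(3.9836)]
115 etray top 4574 [array([0.6585, 0.0105]), array([0.187 , 0.1858]), np.float64(46.0592)]
115 otray scene 3262 [array([0.603 , 0.1875]), array([0.1103, 0.1541]), np.float64(5.9827)]
115 etray scene 4903 [array([0.6549, 0.0074]), array([0.2249, 0.1654]), np.float64(65.8938)]
122 otray top 3354 [array([0.6326, 0.1995]), array([0.171 , 0.1627]), np.float64(3.8903)]
122 etray top 4345 [array([0.6585, 0.0105]), array([0.187 , 0.1858]), np.float64(46.0592)]
122 otray scene 1979 [array([0.6029, 0.1878]), array([0.1103, 0.1531]), np.float64(5.9827)]
122 etray scene 1268 [array([0.7126, 0.0307]), array([0.0698, 0.1821]), np.float64(13.4517)]Traceback (most recent call last):
  File "<stdin>", line 10, in <module>
  File "h.py", line 7, in onplane
    o,d=ray(n,u,v); return o+d*(z-o[2])/d[2]
        ~~~^^^^^^^
  File "h.py", line 4, in ray
    c=get_calibration(n); R=cv2.Rodrigues(c['rvec'])[0]
ValueError: time passes only in moves, steps and waits
```

```bash
sed -i 's/^def ray/import functools\nget_calibration=functools.cache(get_calibration)\ndef ray/' h.py; python3 - <<'E'
from h import *
T=cv2.imread('pics/top_raw.png');S=cv2.imread('pics/scene_raw.png')
for n,im in(('top',T),('scene',S)):
  g=cv2.cvtColor(im,cv2.COLOR_BGR2GRAY).astype(int)
  for k,p,r in (('otray',{'top':(278,222),'scene':(428,489)}[n],38),('etray',{'top':(402,207),'scene':(312,391)}[n],44)):
   for dt in (14,22,30):
    m=((g-cv2.medianBlur(g.astype(np.uint8),31))>dt).astype(np.uint8)
    q=np.zeros_like(m); 
    if n=='top': q[int(p[1]*.64)-19:int(p[1]*.64)+20,int(p[0]*.64)-r:int(p[0]*.64)+r+1]=1
    else: cv2.circle(q,(int(p[0]*.64),int(p[1]*.64)),60,1,-1)
    m=m*q; nn,l,s,c=cv2.connectedComponentsWithStats(m,connectivity=8)
    i=np.argmax(s[1:,4])+1; keep=[j for j in range(1,nn) if s[j,4]>=8] if n=='top' else [i]
    ys,xs=np.nonzero(np.isin(l,keep))
    w=np.array([onplane(n,*t,.014)[:2] for t in zip(xs.astype(float),ys.astype(float))]).astype(np.float32)
    print(n,k,dt,len(xs),[np.round(x,4) for x in cv2.minAreaRect(w)])
E
```

```text
top otray 14 201 [array([0.6323, 0.1967]), array([0.0515, 0.1473]), np.float64(6.1024)]Traceback (most recent call last):
  File "<stdin>", line 15, in <module>
cv2.error: OpenCV(4.12.0) /io/opencv/modules/imgproc/src/convhull.cpp:143: error: (-215:Assertion failed) total >= 0 && (depth == CV_32F || depth == CV_32S) in function 'convexHull'
```

```bash
python3 - <<'E'
from h import *
T=cv2.imread('pics/top_raw.png');S=cv2.imread('pics/scene_raw.png')
for n,im in(('top',T),('scene',S)):
  g=cv2.cvtColor(im,cv2.COLOR_BGR2GRAY).astype(int)
  for k,p,r in (('otray',{'top':(278,222),'scene':(428,489)}[n],38),('etray',{'top':(402,207),'scene':(312,391)}[n],44)):
   for dt in (10,14,22):
    m=((g-cv2.medianBlur(g.astype(np.uint8),31))>dt).astype(np.uint8)
    q=np.zeros_like(m)
    if n=='top': q[int(p[1]*.64)-19:int(p[1]*.64)+20,int(p[0]*.64)-r:int(p[0]*.64)+r+1]=1
    else: cv2.circle(q,(int(p[0]*.64),int(p[1]*.64)),60,1,-1)
    m=m*q; nn,l,s,c=cv2.connectedComponentsWithStats(m,connectivity=8)
    if nn<2: continue
    i=np.argmax(s[1:,4])+1; keep=[j for j in range(1,nn) if s[j,4]>=8] if n=='top' else [i]
    ys,xs=np.nonzero(np.isin(l,keep))
    if len(xs)<20: print(n,k,dt,'few'); continue
    w=np.array([onplane(n,*t,.014)[:2] for t in zip(xs.astype(float),ys.astype(float))]).astype(np.float32)
    print(n,k,dt,len(xs),[np.round(x,4) for x in cv2.minAreaRect(w)])
E
```

```text
top otray 10 303 [array([0.633 , 0.1968]), array([0.0533, 0.1475]), np.float64(6.0167)]
top otray 14 201 [array([0.6323, 0.1967]), array([0.0515, 0.1473]), np.float64(6.1024)]
top otray 22 few
top etray 10 338 [array([0.6595, 0.0125]), array([0.0591, 0.1653]), np.float64(3.3335)]
top etray 14 269 [array([0.6587, 0.0125]), array([0.0576, 0.1651]), np.float64(3.401)]
top etray 22 few
scene otray 10 707 [array([0.6308, 0.1929]), array([0.053 , 0.1486]), np.float64(5.8208)]
scene otray 14 652 [array([0.6309, 0.193 ]), array([0.052 , 0.1484]), np.float64(5.8952)]
scene otray 22 591 [array([0.631 , 0.1927]), array([0.0515, 0.1477]), np.float64(5.8594)]
scene etray 10 492 [array([0.657 , 0.0084]), array([0.0595, 0.168 ]), np.float64(3.4578)]
scene etray 14 448 [array([0.6573, 0.009 ]), array([0.0584, 0.167 ]), np.float64(3.2469)]
scene etray 22 367 [array([0.6572, 0.0086]), array([0.0574, 0.1664]), np.float64(3.2276)]
```

The manual's scale: shifts go in shares of 75 cm and turns go in shares of pi rad. Converting my numbers, 37.1 cm is 0.4947, 19.8 cm is 0.264, -0.452 rad is -0.1439.

Emit:
{"api": "servo_tool", "payload": {"moves": [[0.0667,0.12,-0.0267,-0.035],[0.1333,0.2467,-0.0533,-0.07],[0.2,0.3733,-0.08,-0.1082],[0.264,0.4947,-0.108,-0.1439],[0.264,0.4947,-0.108,-0.1439],[0.264,0.4947,-0.108,-0.1439],[0.264,0.4947,-0.108,-0.1439],[0.264,0.4947,-0.108,-0.1439],[0.264,0.4947,-0.108,-0.1439],[0.264,0.4947,-0.108,-0.1439],[0.264,0.4947,-0.108,-0.1439],[0.264,0.4947,-0.108,-0.1439],[0.264,0.4947,-0.108,-0.1439],[0.264,0.4947,-0.108,-0.1439],[0.264,0.4947,-0.108,-0.1439]], "claw": 0.4, "force": 40}}

```text
time: 1.45
ee_pos: [0.4379, -0.1246, 0.1506]
tcp_rot: [180.0, -0.0, -0.1]
wrist_force: [-0.6, -0.4, 0.5]
opening: 0.0513
grasp_force: 0.0
```

```bash
python3 - <<'E'
from h import *
o=get_obs(); im=camera('wrist')[:,:,::-1]; print(o['ee_pos'],o['tcp_rot'],o['opening'],o['time'])
from scipy.spatial.transform import Rotation as Ro
c=get_calibration('wrist'); X=c['tool_from_camera']
R=Ro.from_euler('xyz',o['tcp_rot'],degrees=True).as_matrix()
def wp(p):
    q=X[:3,:3].T@(R.T@(np.array(p)-o['ee_pos'])-X[:3,3]); th=np.arctan2(np.hypot(*q[:2]),q[2]); 
    return np.array([c['cx'],c['cy']])+c['fx']*th*q[:2]/np.hypot(*q[:2])
im=im.copy(); u=wp([.438,-.124,.048]); print(u, wp([.438,-.124,.0]))
cv2.drawMarker(im,tuple(int(round(x)) for x in u),(0,0,255),cv2.MARKER_CROSS,12,1)
cv2.imwrite('pics/w1.png',cv2.resize(im,(800,600)))
E
```

```text
[ 0.43788002 -0.12464266  0.15055332] [ 1.79984600e+02 -1.52121506e-02 -8.08813740e-02] 0.05126463883385378 1.45
[250.01897454 194.59391655] [250.23872088 181.92743908]
```

View pics/w1.png

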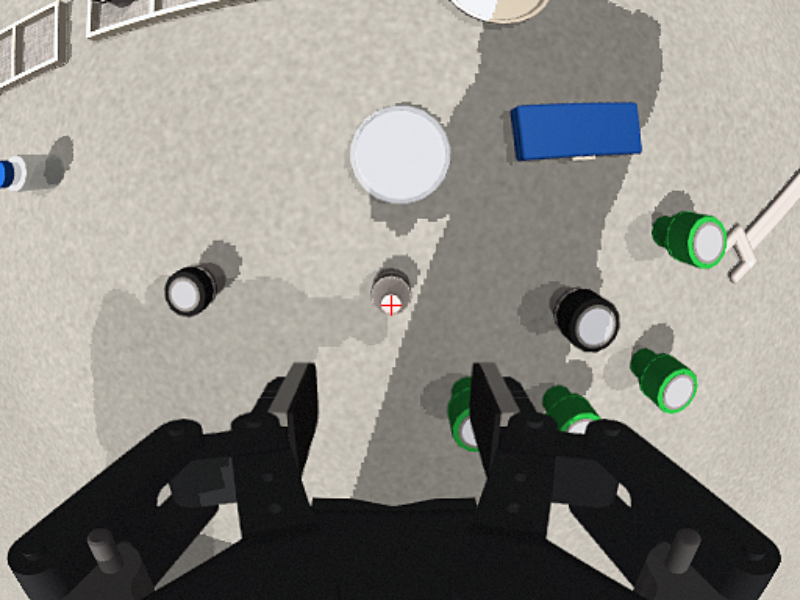

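The wrist picture shows the long objective's nose at (391,304), exactly under the predicted cross, so the averaged measurements hold. Now I descend and grip.

In the tool's units: -14.1 cm is -0.188, -13.5 cm is -0.18.

Emit:
{"api": "servo_tool", "payload": {"moves": [[0,0,-0.04,0],[0,0,-0.08,0],[0,0,-0.12,0],[0,0,-0.1467,0],[0,0,-0.1667,0],[0,0,-0.18,0],[0,0,-0.188,0],[0,0,-0.188,0]]}}

```text
time: 2.17
ee_pos: [0.4376, -0.1242, 0.0086]
tcp_rot: [-180.0, 0.1, -0.1]
wrist_force: [0.3, -0.4, -0.5]
opening: 0.0513
grasp_force: 0.0
```

Emit:
{"api": "servo_tool", "payload": {"moves": [[0,0,0,0],[0,0,0,0],[0,0,0,0],[0,0,0,0],[0,0,0,0],[0,0,0,0],[0,0,0,0],[0,0,0,0]], "claw": 1}}

```text
time: 2.83
ee_pos: [0.4389, -0.1241, 0.0106]
tcp_rot: [180.0, -0.1, -0.0]
wrist_force: [-1.7, -0.3, 5.9]
opening: 0.0225
grasp_force: 39.1
```

In the tool's units: 12.6 cm is 0.168, 12 cm is 0.16.

Emit:
{"api": "servo_tool", "payload": {"moves": [[0,0,0.0067,0],[0,0,0.02,0],[0,0,0.04,0],[0,0,0.0667,0],[0,0,0.0933,0],[0,0,0.12,0],[0,0,0.1467,0],[0,0,0.16,0],[0,0,0.168,0],[0,0,0.168,0]]}}

```text
time: 3.67
ee_pos: [0.4386, -0.1239, 0.1364]
tcp_rot: [180.0, -0.1, -0.0]
wrist_force: [-0.6, 1.3, -1.4]
opening: 0.0222
grasp_force: 39.2
```

```bash
python3 - <<'E'
from h import *
a=camera('wrist')[150:384,150:362,::-1]; b=camera('scene')[90:210,180:300,::-1]
cv2.imwrite('pics/g1.png',np.hstack([cv2.resize(a,(400,440)),cv2.resize(b,(400,440),interpolation=cv2.INTER_CUBIC)]))
E
```

```text
(no output)
```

View pics/g1.png

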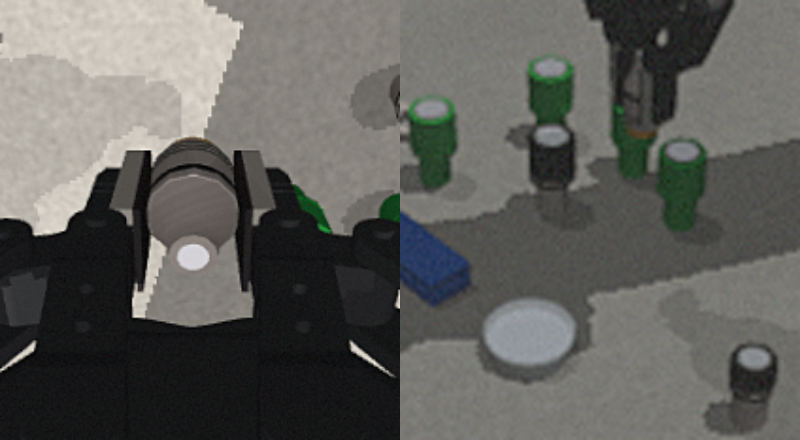

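The long objective is held upright on its barrel, with the nose centred at (193,257). Carrying it to the middle bay of the objective tray.

In the tool's units: 31.9 cm is 0.4253, 19.4 cm is 0.2587, 1.675 rad is 0.5332.

Emit:
{"api": "servo_tool", "payload": {"moves": [[0.0067,0.0107,0,0.0318],[0.0227,0.036,0,0.07],[0.0427,0.0707,0,0.1082],[0.0653,0.1067,0,0.1464],[0.088,0.144,0,0.1846],[0.112,0.1827,0,0.2228],[0.1347,0.2213,0,0.261],[0.1587,0.26,0,0.2992],[0.1813,0.2987,0,0.3374],[0.2027,0.3333,0,0.3756],[0.2227,0.3653,0,0.4138],[0.2373,0.3907,0,0.452],[0.2493,0.4093,0,0.4902],[0.256,0.4213,0,0.522],[0.2587,0.4253,0,0.5332],[0.2587,0.4253,0,0.5332],[0.2587,0.4253,0,0.5332],[0.2587,0.4253,0,0.5332]]}}

```text
time: 5.27
ee_pos: [0.6317, 0.1947, 0.1345]
tcp_rot: [-179.9, 0.0, 95.9]
wrist_force: [0.5, -0.3, -1.5]
opening: 0.0224
grasp_force: 39.3
```

```bash
cat > w.py <<'E'
from h import *
from scipy.spatial.transform import Rotation as Ro
def wshot(name,pts):
    o=get_obs(); im=camera('wrist')[:,:,::-1].copy(); c=get_calibration('wrist'); X=c['tool_from_camera']
    R=Ro.from_euler('xyz',o['tcp_rot'],degrees=True).as_matrix(); im=cv2.resize(im,(800,600))
    for p in pts:
        q=X[:3,:3].T@(R.T@(np.array(p)-o['ee_pos'])-X[:3,3]); h=np.hypot(*q[:2])
        u=(np.array([c['cx'],c['cy']])+c['fx']*np.arctan2(h,q[2])*q[:2]/h)*1.5625
        cv2.drawMarker(im,tuple(int(round(x)) for x in u),(0,0,255),cv2.MARKER_CROSS,14,1); print(p,u.round(0))
    cv2.imwrite('pics/'+name,im); print(o['ee_pos'],o['tcp_rot'],o['time'])
E
python3 -c "
from w import *
d=lambda x,y,a,r:(x-r*np.sin(np.radians(a)),y+r*np.cos(np.radians(a)),.004)
wshot('w2.png',[d(.632,.1948,6,r) for r in(-48e-3,0,.048)]+[d(.658,.0105,3.3,r) for r in(-54e-3,0,.054)]+[(.538,.2275,.044)])"
```

```text
(np.float64(0.6370173662368473), np.float64(0.1470629490223229), 0.004) [394. 363.]
(np.float64(0.632), np.float64(0.1948), 0.004) [394. 290.]
(np.float64(0.6269826337631527), np.float64(0.2425370509776771), 0.004) [394. 211.]
(np.float64(0.6611084574558167), np.float64(-0.043410458097157524), 0.004) [399. 570.]
(np.float64(0.658), np.float64(0.0105), 0.004) [403. 526.]
(np.float64(0.6548915425441834), np.float64(0.06441045809715752), 0.004) [407. 471.]
(0.538, 0.2275, 0.044) [222. 231.]
[0.63168853 0.19474435 0.13448257] [-1.79925159e+02  1.84599226e-02  9.58558770e+01] 5.2667
```

View pics/w2.png

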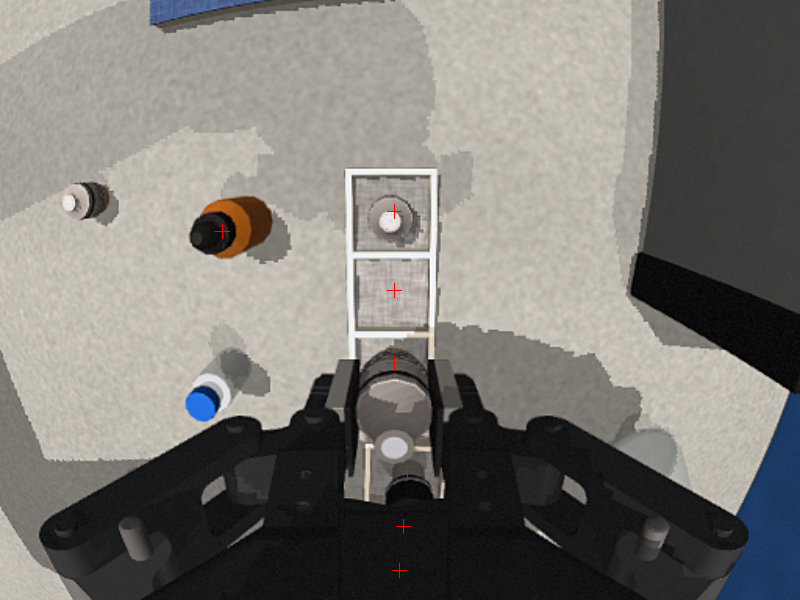

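Crosses sit at the bay centres (middle bay (394,290)), and the stored objective and clearances look fine. Lower and release.

In the tool's units: -11.8 cm is -0.1573, -11.6 cm is -0.1547.

Emit:
{"api": "servo_tool", "payload": {"moves": [[0,0,-0.0133,0],[0,0,-0.04,0],[0,0,-0.0667,0],[0,0,-0.0933,0],[0,0,-0.12,0],[0,0,-0.1373,0],[0,0,-0.1493,0],[0,0,-0.1547,0],[0,0,-0.1573,0],[0,0,-0.1573,0],[0,0,-0.1573,0]]}}

```text
time: 6.23
ee_pos: [0.6327, 0.1953, 0.0184]
tcp_rot: [179.9, -0.0, 96.0]
wrist_force: [0.4, 0.9, -1.6]
opening: 0.0228
grasp_force: 39.3
```

Emit:
{"api": "servo_tool", "payload": {"moves": [[0,0,0,0],[0,0,0,0],[0,0,0,0],[0,0,0,0],[0,0,0,0]], "claw": 0.45}}

```text
time: 6.65
ee_pos: [0.6322, 0.1952, 0.0175]
tcp_rot: [180.0, -0.0, 96.0]
wrist_force: [0.6, 0.1, -0.4]
opening: 0.0468
grasp_force: 0.0
```

In the tool's units: 12 cm is 0.16, 9 cm is 0.12.

Emit:
{"api": "servo_tool", "payload": {"moves": [[0,0,0.0133,0],[0,0,0.04,0],[0,0,0.08,0],[0,0,0.12,0],[0,0,0.16,0],[0,0,0.16,0]]}}

```text
time: 7.15
ee_pos: [0.6342, 0.1958, 0.1453]
tcp_rot: [179.5, -0.1, 96.0]
wrist_force: [1.0, 0.1, 1.0]
opening: 0.0468
grasp_force: 0.0
```

In the tool's units: -20.8 cm is -0.2773, 4.5 cm is 0.06, -1.675 rad is -0.5332.

Emit:
{"api": "servo_tool", "payload": {"moves": [[-0.04,0.0133,0.0133,-0.0382],[-0.08,0.02,0.0133,-0.0764],[-0.12,0.0267,0.0133,-0.1146],[-0.16,0.0347,0.0133,-0.1528],[-0.2,0.0427,0.0133,-0.191],[-0.24,0.0533,0.0133,-0.2292],[-0.2773,0.06,0.0133,-0.2674],[-0.2773,0.06,0.0133,-0.3056],[-0.2773,0.06,0.0133,-0.3438],[-0.2773,0.06,0.0133,-0.382],[-0.2773,0.06,0.0133,-0.4202],[-0.2773,0.06,0.0133,-0.4584],[-0.2773,0.06,0.0133,-0.4966],[-0.2773,0.06,0.0133,-0.5332],[-0.2773,0.06,0.0133,-0.5332],[-0.2773,0.06,0.0133,-0.5332],[-0.2773,0.06,0.0133,-0.5332]]}}

```text
time: 8.57
ee_pos: [0.4531, 0.1006, 0.1481]
tcp_rot: [-175.0, 0.4, 9.5]
wrist_force: [0.2, 0.7, -0.8]
opening: 0.0467
grasp_force: 0.0
```

```bash
python3 -c "
from w import *
wshot('w3.png',[(.4235,.240,.033),(.538,.2275,.044),(.632,.1948,.052)])"
```

```text
(0.4235, 0.24, 0.033) [187. 302.]
(0.538, 0.2275, 0.044) [212. 120.]
(0.632, 0.1948, 0.052) [290. -37.]
[0.45308873 0.10060159 0.14805102] [-175.02155842    0.42951228    9.51989462] 8.5667
```

View pics/w3.png

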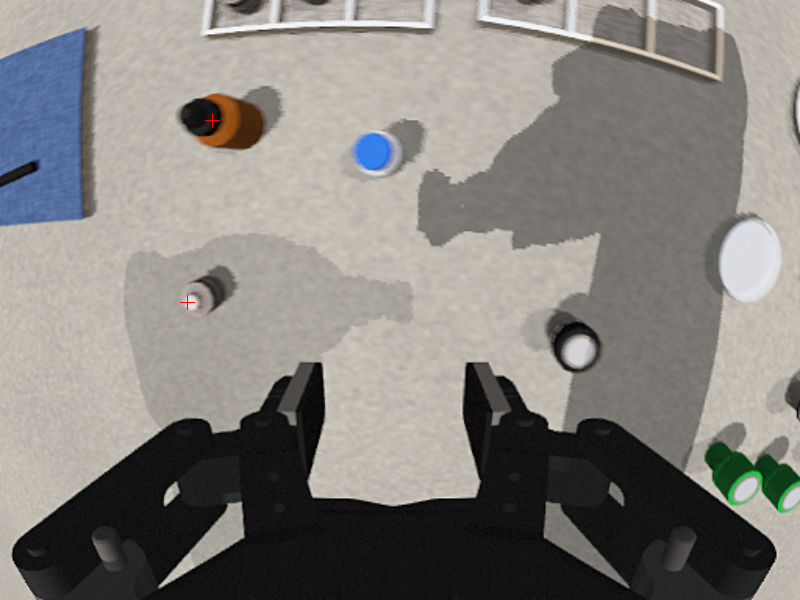

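```bash
python3 -c "
from workcell import *
o=get_obs();print(o)"
```

```text
{'time': 8.6167, 'q': array([  9.27841672,  -7.36755524, -11.36939334,  86.43549449,
         4.86933873, 179.9413683 ]), 'qd': array([2.65178761e+00, 4.55983563e-01, 6.37076613e-01, 9.80188840e-04,
       1.15872533e+00, 4.35309144e-03]), 'joint_efforts': array([ 4.19190779e+00, -3.77491987e+01,  4.74443436e+01, -5.25611434e-01,
        1.10847898e+00, -4.39131400e-03]), 'ee_pos': array([0.45295737, 0.09851199, 0.14817843]), 'tcp_rot': array([-175.13021788,    0.43235549,    9.33683848]), 'wrist_force': array([ 0.93172461, -1.54061418,  0.09841712]), 'torque': array([-0.11588743, -0.09406046, -0.00644895]), 'grasp_force': 0.0, 'opening': 0.04698469952785048}
```

Emit:
{"api": "servo_tool", "payload": {"moves": [[0,0,0,0]]}}

```text
time: 8.7
ee_pos: [0.4531, 0.1006, 0.1482]
tcp_rot: [-175.0, 0.4, 9.5]
wrist_force: [0.7, 1.1, 0.7]
opening: 0.0469
grasp_force: 0.0
```

```bash
python3 -c "
from workcell import *
o=get_obs();print(o['q'],o['qd'],o['ee_pos'],o['tcp_rot'])"
```

```text
[  9.47455423  -7.31571256 -11.32828903  86.40243478   4.96703778
 179.94502338] [ 1.86826603  0.53202526  0.2596247  -0.40908286  0.69087866  0.02369731] [0.45307446 0.10062914 0.14816995] [-175.03256777    0.41025104    9.5293258 ]
```

Joint 6 has hit its 180° limit, because a yaw of 0 on the left side is out of range. I'll use yaw 180 instead, which gives the same grasp, and turn back to see where the commanded pose is.

In the tool's units: 1.56 rad is 0.4966.

Emit:
{"api": "servo_tool", "payload": {"moves": [[0,0,0,0.0382],[0,0,0,0.0764],[0,0,0,0.1146],[0,0,0,0.1528],[0,0,0,0.191],[0,0,0,0.2292],[0,0,0,0.2674],[0,0,0,0.3056],[0,0,0,0.3438],[0,0,0,0.382],[0,0,0,0.4202],[0,0,0,0.4584],[0,0,0,0.4966],[0,0,0,0.4966],[0,0,0,0.4966],[0,0,0,0.4966]]}}

```text
time: 10.03
ee_pos: [0.4529, 0.1021, 0.1476]
tcp_rot: [-175.0, 0.5, 98.9]
wrist_force: [0.6, -0.5, 0.7]
opening: 0.047
grasp_force: 0.0
```

The commanded pose has kept the 5° tilt from the limit. The mirrored situation, with joint 6 at its other limit, should cancel it, so I go there in free space above the pieces.

In the tool's units: -20 cm is -0.2667, -19 cm is -0.2533, 2.4 rad is 0.7639.

Emit:
{"api": "servo_tool", "payload": {"moves": [[0,-0.0133,0.0267,0.0382],[0,-0.04,0.0533,0.0764],[0,-0.0667,0.08,0.1146],[0,-0.0933,0.1067,0.1528],[0,-0.12,0.1067,0.191],[0,-0.1467,0.1067,0.2292],[0,-0.1733,0.1067,0.2674],[0,-0.2,0.1067,0.3056],[0,-0.2267,0.1067,0.3438],[0,-0.24,0.1067,0.382],[0,-0.2533,0.1067,0.4202],[0,-0.2667,0.1067,0.4584],[0,-0.2667,0.1067,0.4966],[0,-0.2667,0.1067,0.5348],[0,-0.2667,0.1067,0.573],[0,-0.2667,0.1067,0.6112],[0,-0.2667,0.1067,0.6494],[0,-0.2667,0.1067,0.6875],[0,-0.2667,0.1067,0.7257],[0,-0.2667,0.1067,0.7639]]}}

```text
time: 11.7
ee_pos: [0.4529, -0.0983, 0.2276]
tcp_rot: [-175.0, 0.5, -123.3]
wrist_force: [-0.4, 0.3, -0.3]
opening: 0.0471
grasp_force: 0.0
```

In the tool's units: 1.76 rad is 0.5602.

Emit:
{"api": "servo_tool", "payload": {"moves": [[0,0,0,0.0382],[0,0,0,0.0764],[0,0,0,0.1146],[0,0,0,0.1528],[0,0,0,0.191],[0,0,0,0.2292],[0,0,0,0.2674],[0,0,0,0.3056],[0,0,0,0.3438],[0,0,0,0.382],[0,0,0,0.4202],[0,0,0,0.4584],[0,0,0,0.4966],[0,0,0,0.5348],[0,0,0,0.5602],[0,0,0,0.5602]]}}

```text
time: 13.03
ee_pos: [0.453, -0.0984, 0.2274]
tcp_rot: [-175.0, 0.5, -22.6]
wrist_force: [-0.4, 0.3, 0.1]
opening: 0.0467
grasp_force: 0.0
```

```bash
python3 -c "
from workcell import *
o=get_obs();print(o['q'],o['ee_pos'],o['tcp_rot'])"
```

```text
[ -15.32793316   -7.13361252   -2.40610822   94.58872002    5.01261011
 -172.73856824] [ 0.45304315 -0.09835568  0.22737444] [-175.00991337    0.49510367  -22.56171624]
```

In the tool's units: -5 cm is -0.0667, -4 cm is -0.0533, 0.3 rad is 0.0955.

Emit:
{"api": "servo_tool", "payload": {"moves": [[0,-0.0133,0,0.0318],[0,-0.0333,0,0.0637],[0,-0.0533,0,0.0955],[0,-0.0667,0,0.0955],[0,-0.0667,0,0.0955],[0,-0.0667,0,0.0955]]}}

```text
time: 13.53
ee_pos: [0.4675, -0.0557, 0.2274]
tcp_rot: [-176.9, 0.5, -8.9]
wrist_force: [-0.3, 0.5, -0.1]
opening: 0.0472
grasp_force: 0.0
```

```bash
python3 -c "
from workcell import *
o=get_obs();print(o['q'],o['ee_pos'],o['tcp_rot'])"
```

```text
[  -8.68302207   -5.43018784   -0.77830335   95.16348364    3.11406108
 -179.8215961 ] [ 0.46752239 -0.0557374   0.22740918] [-176.88754466    0.52128825   -8.8611699 ]
```

Tilt fell from 5.0° to 3.1°, as predicted. Continue.

In the tool's units: -6 cm is -0.08, -4 cm is -0.0533, 0.2 rad is 0.0637.

Emit:
{"api": "servo_tool", "payload": {"moves": [[0,-0.0267,0,0.0318],[0,-0.0533,0,0.0637],[0,-0.08,0,0.0637],[0,-0.08,0,0.0637],[0,-0.08,0,0.0637]]}}

```text
time: 13.95
ee_pos: [0.47, 0.0, 0.2274]
tcp_rot: [-178.9, 0.6, -0.8]
wrist_force: [-0.6, 0.2, 0.5]
opening: 0.0472
grasp_force: 0.0
```

In the tool's units: -4 cm is -0.0533, -2 cm is -0.0267, 0.1 rad is 0.0318.

Emit:
{"api": "servo_tool", "payload": {"moves": [[0,-0.0267,0,0.0159],[0,-0.0533,0,0.0318],[0,-0.0533,0,0.0318],[0,-0.0533,0,0.0318]]}}

```text
time: 14.28
ee_pos: [0.4686, 0.0109, 0.2273]
tcp_rot: [179.2, 0.6, 1.7]
wrist_force: [0.4, 0.5, -0.2]
opening: 0.0471
grasp_force: 0.0
```

Tilt is now under 1°. Unwind to yaw 180 and go above the short objective.

In the tool's units: 22.9 cm is 0.3053, -4.5 cm is -0.06, -2.2 rad is -0.7003.

Emit:
{"api": "servo_tool", "payload": {"moves": [[0,0,0,-0.035],[0,0.0133,0,-0.07],[-0.0133,0.0333,0,-0.105],[-0.0267,0.06,0,-0.1401],[-0.04,0.0933,0,-0.1751],[-0.0533,0.1333,0,-0.2101],[-0.06,0.1733,0,-0.2451],[-0.06,0.2133,0,-0.2801],[-0.06,0.2533,0,-0.3151],[-0.06,0.28,0,-0.3501],[-0.06,0.3,0,-0.3852],[-0.06,0.3053,0,-0.4202],[-0.06,0.3053,0,-0.4552],[-0.06,0.3053,0,-0.4902],[-0.06,0.3053,0,-0.5252],[-0.06,0.3053,0,-0.5602],[-0.06,0.3053,0,-0.5952],[-0.06,0.3053,0,-0.6303],[-0.06,0.3053,0,-0.6653],[-0.06,0.3053,0,-0.7003]]}}

```text
time: 15.95
ee_pos: [0.4238, 0.2394, 0.2273]
tcp_rot: [179.2, 0.6, -124.7]
wrist_force: [-0.5, 0.6, -0.9]
opening: 0.0469
grasp_force: 0.0
```

In the tool's units: -7.7 cm is -0.1027, -7 cm is -0.0933, -0.971 rad is -0.3091.

Emit:
{"api": "servo_tool", "payload": {"moves": [[0,0,-0.0133,-0.035],[0,0,-0.0267,-0.07],[0,0,-0.04,-0.105],[0,0,-0.0533,-0.1401],[0,0,-0.0667,-0.1751],[0,0,-0.08,-0.2101],[0,0,-0.0933,-0.2451],[0,0,-0.1027,-0.2801],[0,0,-0.1027,-0.3091],[0,0,-0.1027,-0.3091],[0,0,-0.1027,-0.3091]]}}

```text
time: 16.87
ee_pos: [0.4238, 0.2395, 0.1504]
tcp_rot: [179.2, 0.6, -179.8]
wrist_force: [-0.0, 0.7, -0.1]
opening: 0.0472
grasp_force: 0.0
```

In the tool's units: -14.1 cm is -0.188, -13.5 cm is -0.18.

Emit:
{"api": "servo_tool", "payload": {"moves": [[0,0,-0.04,0],[0,0,-0.08,0],[0,0,-0.12,0],[0,0,-0.1467,0],[0,0,-0.1667,0],[0,0,-0.18,0],[0,0,-0.188,0],[0,0,-0.188,0]]}}

```text
time: 17.53
ee_pos: [0.4234, 0.2395, 0.0086]
tcp_rot: [179.2, 0.6, -179.9]
wrist_force: [0.1, 0.2, 0.8]
opening: 0.0467
grasp_force: 0.0
```

Emit:
{"api": "servo_tool", "payload": {"moves": [[0,0,0,0],[0,0,0,0],[0,0,0,0],[0,0,0,0],[0,0,0,0],[0,0,0,0],[0,0,0,0],[0,0,0,0]], "claw": 1}}

```text
time: 18.2
ee_pos: [0.4244, 0.24, 0.0106]
tcp_rot: [179.2, 0.7, -180.0]
wrist_force: [-1.4, -0.3, 7.0]
opening: 0.0219
grasp_force: 39.2
```

In the tool's units: 12.6 cm is 0.168, 12 cm is 0.16.

Emit:
{"api": "servo_tool", "payload": {"moves": [[0,0,0.0067,0],[0,0,0.02,0],[0,0,0.04,0],[0,0,0.0667,0],[0,0,0.0933,0],[0,0,0.12,0],[0,0,0.1467,0],[0,0,0.16,0],[0,0,0.168,0],[0,0,0.168,0]]}}

```text
time: 19.03
ee_pos: [0.4241, 0.2399, 0.1365]
tcp_rot: [179.2, 0.7, -180.0]
wrist_force: [-0.1, 0.2, 0.2]
opening: 0.0219
grasp_force: 39.2
```

```bash
python3 - <<'E'
from h import *
a=camera('wrist')[150:384,150:362,::-1]; b=camera('scene')[200:310,330:440,::-1]
cv2.imwrite('pics/g2.png',np.hstack([cv2.resize(a,(400,440)),cv2.resize(b,(400,440),interpolation=cv2.INTER_CUBIC)]))
E
```

```text
(no output)
```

View pics/g2.png

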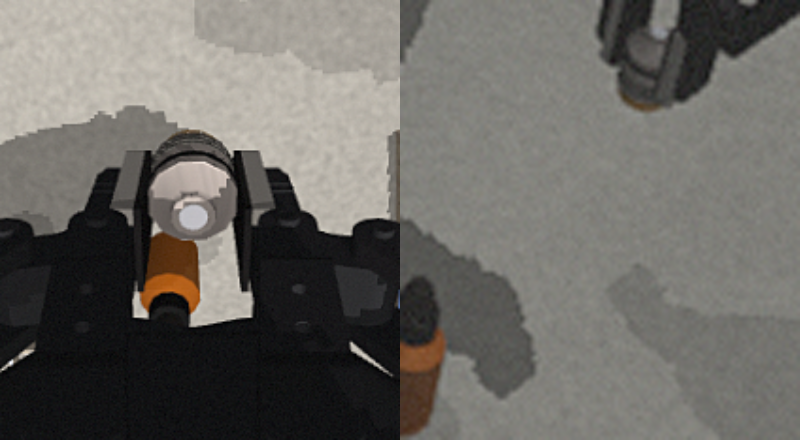

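The short objective is held upright, nose at (193,216). Carry it to the -48 mm bay.

In the tool's units: 21.3 cm is 0.284, 21 cm is 0.28, -1.466 rad is -0.4666.

Emit:
{"api": "servo_tool", "payload": {"moves": [[0.008,-0.004,0,-0.0318],[0.0267,-0.012,0,-0.0668],[0.0507,-0.0227,0,-0.1019],[0.076,-0.0333,0,-0.1369],[0.1027,-0.0453,0,-0.1719],[0.1307,-0.0573,0,-0.2069],[0.1587,-0.0693,0,-0.2419],[0.1867,-0.0813,0,-0.2769],[0.2133,-0.0933,0,-0.3119],[0.2373,-0.104,0,-0.347],[0.2573,-0.112,0,-0.382],[0.272,-0.1187,0,-0.417],[0.28,-0.1213,0,-0.4456],[0.284,-0.1227,0,-0.4666],[0.284,-0.1227,0,-0.4666],[0.284,-0.1227,0,-0.4666]]}}

```text
time: 20.47
ee_pos: [0.6362, 0.1475, 0.1338]
tcp_rot: [179.3, 0.6, 96.2]
wrist_force: [0.6, 0.1, -0.9]
opening: 0.0222
grasp_force: 39.2
```

In the tool's units: -11.9 cm is -0.1587, -11.7 cm is -0.156.

Emit:
{"api": "servo_tool", "payload": {"moves": [[0,0,-0.0133,0],[0,0,-0.04,0],[0,0,-0.0667,0],[0,0,-0.0933,0],[0,0,-0.12,0],[0,0,-0.1373,0],[0,0,-0.1493,0],[0,0,-0.156,0],[0,0,-0.1587,0],[0,0,-0.1587,0],[0,0,-0.1587,0]]}}

```text
time: 21.38
ee_pos: [0.6372, 0.1478, 0.0173]
tcp_rot: [179.1, 0.6, 96.0]
wrist_force: [0.8, 0.8, 0.2]
opening: 0.0224
grasp_force: 39.2
```

Emit:
{"api": "servo_tool", "payload": {"moves": [[0,0,0,0],[0,0,0,0],[0,0,0,0],[0,0,0,0],[0,0,0,0]], "claw": 0.45}}

```text
time: 21.8
ee_pos: [0.6368, 0.1477, 0.0165]
tcp_rot: [179.2, 0.6, 96.0]
wrist_force: [-0.3, -0.3, -0.8]
opening: 0.0469
grasp_force: 0.0
```

In the tool's units: 14 cm is 0.1867, 12 cm is 0.16.

Emit:
{"api": "servo_tool", "payload": {"moves": [[0,0,0.0133,0],[0,0,0.04,0],[0,0,0.08,0],[0,0,0.12,0],[0,0,0.16,0],[0,0,0.1867,0],[0,0,0.1867,0]]}}

```text
time: 22.38
ee_pos: [0.6383, 0.148, 0.1629]
tcp_rot: [178.8, 0.6, 96.0]
wrist_force: [-0.0, 0.6, -0.0]
opening: 0.047
grasp_force: 0.0
```

```bash
python3 -c "
from w import *
wshot('w4.png',[(.632,.1948,.052),(.637,.1471,.037)]); o=get_obs(); print(o['q'])"
```

```text
(0.632, 0.1948, 0.052) [386. 213.]
(0.637, 0.1471, 0.037) [386. 291.]
[0.63832571 0.14803849 0.16285102] [178.76401072   0.57399314  96.03144401] 22.3833
[13.37220805 17.74700325 16.98063184 88.23849454 -0.72529649 97.32918911]
```

View pics/w4.png

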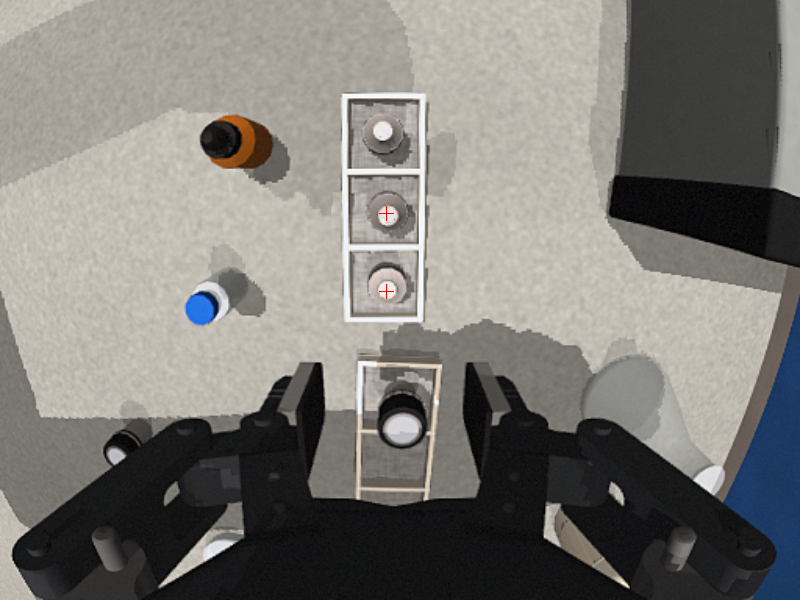

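Both objectives stand centred in their bays ((386,213) and (386,291)). Next is the large eyepiece.

In the tool's units: -39 cm is -0.52, -1.4 cm is -0.0187, 1.466 rad is 0.4666.

Emit:
{"api": "servo_tool", "payload": {"moves": [[-0.0133,-0.0267,0,0.0318],[-0.04,-0.0667,0,0.0637],[-0.0667,-0.1133,0,0.0955],[-0.0933,-0.16,0,0.1337],[-0.12,-0.2133,0,0.1719],[-0.1467,-0.2667,0,0.2101],[-0.1733,-0.32,0,0.2483],[-0.2,-0.3733,0,0.2865],[-0.2267,-0.42,0,0.3247],[-0.2533,-0.4667,0,0.3629],[-0.2733,-0.5,-0.0133,0.4011],[-0.28,-0.52,-0.0187,0.4393],[-0.28,-0.52,-0.0187,0.4666],[-0.28,-0.52,-0.0187,0.4666],[-0.28,-0.52,-0.0187,0.4666],[-0.28,-0.52,-0.0187,0.4666]], "claw": 0.4}}

```text
time: 23.77
ee_pos: [0.4269, -0.2417, 0.1421]
tcp_rot: [179.2, 0.6, 179.9]
wrist_force: [0.6, -0.3, -0.1]
opening: 0.0512
grasp_force: 0.0
```

```bash
python3 -c "
from w import *
wshot('w5.png',[(.427,-.2427,.054),(.4437,-.001,.044)])"
```

```text
(0.427, -0.2427, 0.054) [390. 309.]
(0.4437, -0.001, 0.044) [742. 325.]
[ 0.42687446 -0.24165719  0.14213294] [179.19938198   0.61515563 179.85847628] 23.7667
```

View pics/w5.png

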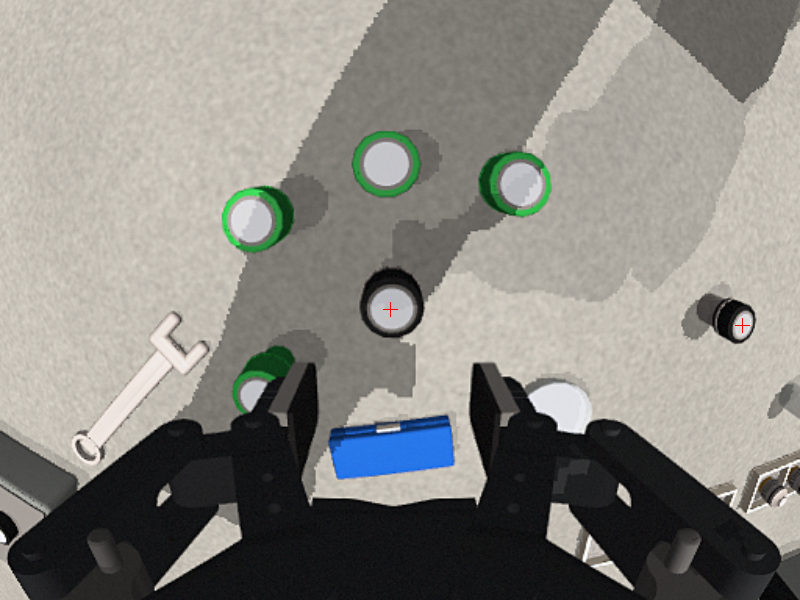

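The black head at (390,309) lies under the cross and the greens are clear of the fingers. Grip it.

In the tool's units: -12.2 cm is -0.1627, -11.5 cm is -0.1533.

Emit:
{"api": "servo_tool", "payload": {"moves": [[0,-0.0013,-0.04,0],[0,-0.0013,-0.08,0],[0,-0.0013,-0.1133,0],[0,-0.0013,-0.1373,0],[0,-0.0013,-0.1533,0],[0,-0.0013,-0.1627,0],[0,-0.0013,-0.1627,0],[0,-0.0013,-0.1627,0]]}}

```text
time: 24.48
ee_pos: [0.4272, -0.2432, 0.021]
tcp_rot: [179.2, 0.7, -180.0]
wrist_force: [-0.4, 0.1, 1.0]
opening: 0.0514
grasp_force: 0.0
```

Emit:
{"api": "servo_tool", "payload": {"moves": [[0,0,0,0],[0,0,0,0],[0,0,0,0],[0,0,0,0],[0,0,0,0],[0,0,0,0],[0,0,0,0]], "claw": 1}}

```text
time: 25.07
ee_pos: [0.4275, -0.2438, 0.0217]
tcp_rot: [179.3, 0.8, -180.0]
wrist_force: [0.1, 1.1, 6.3]
opening: 0.0329
grasp_force: 39.6
```

In the tool's units: 12.6 cm is 0.168, 12 cm is 0.16.

Emit:
{"api": "servo_tool", "payload": {"moves": [[0,0,0.0067,0],[0,0,0.02,0],[0,0,0.04,0],[0,0,0.0667,0],[0,0,0.0933,0],[0,0,0.12,0],[0,0,0.1467,0],[0,0,0.16,0],[0,0,0.168,0],[0,0,0.168,0]]}}

```text
time: 25.9
ee_pos: [0.4271, -0.2436, 0.1475]
tcp_rot: [179.3, 0.7, -180.0]
wrist_force: [0.4, 0.2, -1.1]
opening: 0.033
grasp_force: 39.7
```

In the tool's units: 25.4 cm is 0.3387, 23.1 cm is 0.308, -1.513 rad is -0.4816.

Emit:
{"api": "servo_tool", "payload": {"moves": [[0.008,0.0093,0,-0.0318],[0.0267,0.0293,0,-0.0668],[0.0533,0.0587,0,-0.1019],[0.0827,0.0907,0,-0.1369],[0.112,0.1227,0,-0.1719],[0.1413,0.156,0,-0.2069],[0.172,0.1893,0,-0.2419],[0.2013,0.2213,0,-0.2769],[0.2307,0.2533,0,-0.3119],[0.2573,0.2827,0,-0.347],[0.28,0.308,0,-0.382],[0.296,0.3253,0,-0.417],[0.3053,0.336,0,-0.452],[0.308,0.3387,0,-0.4816],[0.308,0.3387,0,-0.4816],[0.308,0.3387,0,-0.4816]]}}

```text
time: 27.23
ee_pos: [0.6572, 0.0107, 0.1448]
tcp_rot: [179.3, 0.6, 93.5]
wrist_force: [-0.7, -0.2, -1.4]
opening: 0.0332
grasp_force: 39.8
```

```bash
python3 -c "
from w import *
d=lambda x,y,a,r:(x-r*np.sin(np.radians(a)),y+r*np.cos(np.radians(a)),.004)
wshot('w6.png',[d(.658,.0105,3.3,r) for r in(-54e-3,0,.054)])"
```

```text
(np.float64(0.6611084574558167), np.float64(-0.043410458097157524), 0.004) [391. 364.]
(np.float64(0.658), np.float64(0.0105), 0.004) [392. 284.]
(np.float64(0.6548915425441834), np.float64(0.06441045809715752), 0.004) [392. 198.]
[0.65719647 0.01073661 0.14481091] [179.34502996   0.63029426  93.53354676] 27.2333
```

View pics/w6.png

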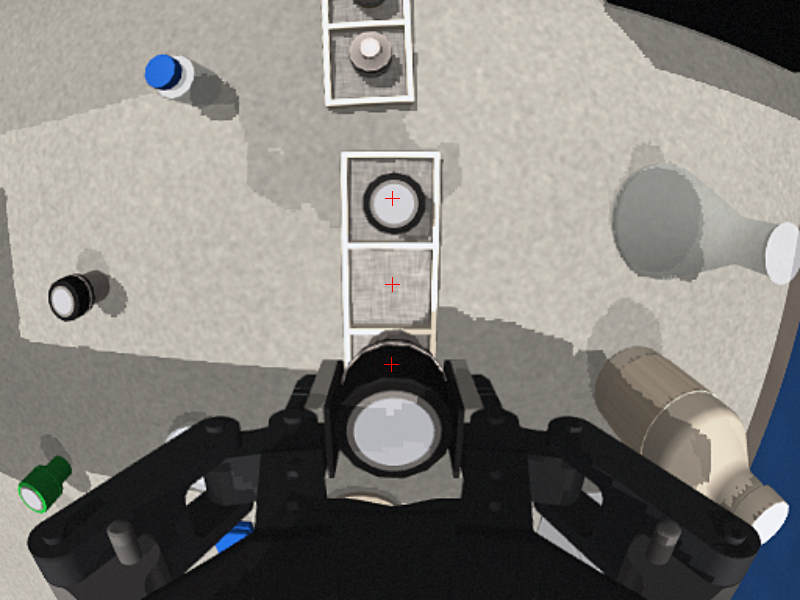

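The middle bay cross is centred at (392,284) and the eyepiece is held upright. Lower and release.

In the tool's units: -12 cm is -0.16, -11.8 cm is -0.1573.

Emit:
{"api": "servo_tool", "payload": {"moves": [[0,0,-0.0133,0],[0,0,-0.04,0],[0,0,-0.0667,0],[0,0,-0.0933,0],[0,0,-0.12,0],[0,0,-0.14,0],[0,0,-0.152,0],[0,0,-0.1573,0],[0,0,-0.16,0],[0,0,-0.16,0],[0,0,-0.16,0]]}}

```text
time: 28.2
ee_pos: [0.6583, 0.0106, 0.0273]
tcp_rot: [179.1, 0.6, 93.4]
wrist_force: [0.4, 0.1, -0.8]
opening: 0.0334
grasp_force: 39.9
```

Emit:
{"api": "servo_tool", "payload": {"moves": [[0,0,0,0],[0,0,0,0],[0,0,0,0],[0,0,0,0],[0,0,0,0]], "claw": 0.4}}

```text
time: 28.62
ee_pos: [0.6578, 0.0107, 0.0265]
tcp_rot: [179.2, 0.6, 93.3]
wrist_force: [-0.7, -0.3, 0.5]
opening: 0.0511
grasp_force: 0.0
```

In the tool's units: 12 cm is 0.16, 9 cm is 0.12.

Emit:
{"api": "servo_tool", "payload": {"moves": [[0,0,0.0133,0],[0,0,0.04,0],[0,0,0.08,0],[0,0,0.12,0],[0,0,0.16,0],[0,0,0.16,0]]}}

```text
time: 29.12
ee_pos: [0.6598, 0.0107, 0.1543]
tcp_rot: [178.7, 0.7, 93.3]
wrist_force: [0.1, -0.1, 0.9]
opening: 0.0514
grasp_force: 0.0
```

In the tool's units: -21.4 cm is -0.2853, -20 cm is -0.2667, 1.513 rad is 0.4816.

Emit:
{"api": "servo_tool", "payload": {"moves": [[-0.0267,0,0,0.0382],[-0.0667,-0.004,0,0.0764],[-0.1067,-0.0067,0,0.1146],[-0.1467,-0.0093,0,0.1528],[-0.1867,-0.012,0,0.191],[-0.2267,-0.0133,0,0.2292],[-0.2667,-0.0147,0,0.2674],[-0.2853,-0.016,0,0.3056],[-0.2853,-0.016,0,0.3438],[-0.2853,-0.016,0,0.382],[-0.2853,-0.016,0,0.4202],[-0.2853,-0.016,0,0.4584],[-0.2853,-0.016,0,0.4816],[-0.2853,-0.016,0,0.4816],[-0.2853,-0.016,0,0.4816]]}}

```text
time: 30.37
ee_pos: [0.4437, -0.0014, 0.1468]
tcp_rot: [179.2, 0.7, 179.9]
wrist_force: [-0.5, -0.1, 0.3]
opening: 0.0512
grasp_force: 0.0
```

In the tool's units: -13.1 cm is -0.1747, -12.4 cm is -0.1653.

Emit:
{"api": "servo_tool", "payload": {"moves": [[0,0,-0.04,0],[0,0,-0.08,0],[0,0,-0.12,0],[0,0,-0.1467,0],[0,0,-0.1653,0],[0,0,-0.1747,0],[0,0,-0.1747,0],[0,0,-0.1747,0]]}}

```text
time: 31.03
ee_pos: [0.4439, -0.0013, 0.0159]
tcp_rot: [179.2, 0.7, 180.0]
wrist_force: [0.7, -0.0, -0.2]
opening: 0.0511
grasp_force: 0.0
```

Emit:
{"api": "servo_tool", "payload": {"moves": [[0,0,0,0],[0,0,0,0],[0,0,0,0],[0,0,0,0],[0,0,0,0],[0,0,0,0],[0,0,0,0]], "claw": 1}}

```text
time: 31.62
ee_pos: [0.4446, -0.0015, 0.0166]
tcp_rot: [179.2, 0.8, -180.0]
wrist_force: [-0.5, 0.0, 6.3]
opening: 0.028
grasp_force: 39.2
```

In the tool's units: 12.6 cm is 0.168, 12 cm is 0.16.

Emit:
{"api": "servo_tool", "payload": {"moves": [[0,0,0.0067,0],[0,0,0.02,0],[0,0,0.04,0],[0,0,0.0667,0],[0,0,0.0933,0],[0,0,0.12,0],[0,0,0.1467,0],[0,0,0.16,0],[0,0,0.168,0],[0,0,0.168,0]]}}

```text
time: 32.45
ee_pos: [0.4441, -0.0013, 0.1424]
tcp_rot: [179.2, 0.7, -180.0]
wrist_force: [-0.2, 0.3, -1.1]
opening: 0.0275
grasp_force: 39.5
```

In the tool's units: 21.7 cm is 0.2893, -1.1 cm is -0.0147, -1.513 rad is -0.4816.

Emit:
{"api": "servo_tool", "payload": {"moves": [[0.008,-0.0013,0,-0.0318],[0.0267,-0.004,0,-0.0668],[0.0507,-0.0093,0,-0.1019],[0.0773,-0.0147,0,-0.1369],[0.1053,-0.02,0,-0.1719],[0.1333,-0.0253,0,-0.2069],[0.1613,-0.0307,0,-0.2419],[0.1893,-0.036,0,-0.2769],[0.216,-0.0413,0,-0.3119],[0.24,-0.0467,0,-0.347],[0.2613,-0.0507,0,-0.382],[0.2773,-0.0547,0,-0.417],[0.2867,-0.056,0,-0.452],[0.2893,-0.056,0,-0.4816],[0.2893,-0.056,0,-0.4816],[0.2893,-0.056,0,-0.4816]]}}

```text
time: 33.78
ee_pos: [0.6602, -0.0433, 0.1398]
tcp_rot: [179.3, 0.6, 93.5]
wrist_force: [-0.5, -0.6, -1.6]
opening: 0.0275
grasp_force: 39.5
```

```bash
python3 -c "
from w import *
d=lambda x,y,a,r:(x-r*np.sin(np.radians(a)),y+r*np.cos(np.radians(a)),.004)
wshot('w7.png',[d(.658,.0105,3.3,r) for r in(-54e-3,0,.054)])"
```

```text
(np.float64(0.6611084574558167), np.float64(-0.043410458097157524), 0.004) [392. 286.]
(np.float64(0.658), np.float64(0.0105), 0.004) [392. 198.]
(np.float64(0.6548915425441834), np.float64(0.06441045809715752), 0.004) [392. 108.]
[ 0.66017326 -0.04327133  0.13979835] [179.34674593   0.61681725  93.52060515] 33.7833
```

View pics/w7.png

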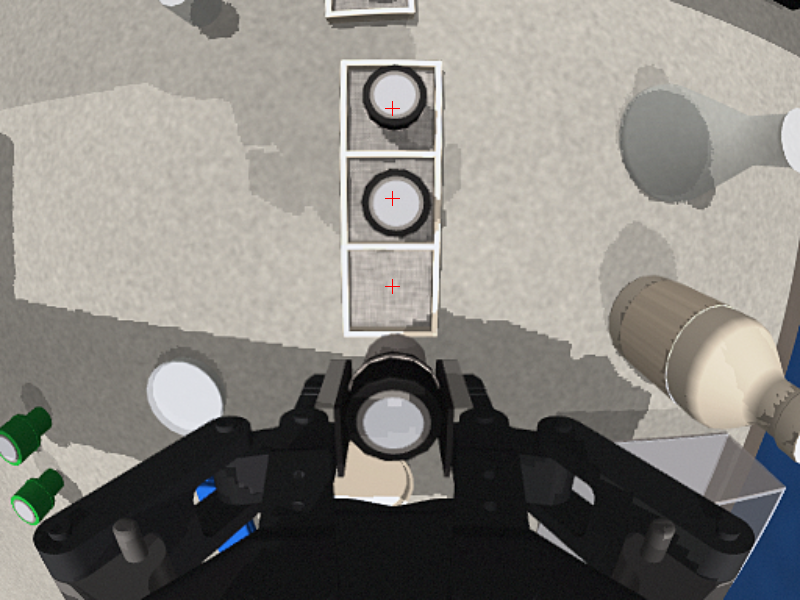

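The large eyepiece stands centred in the middle bay and the last bay's cross is at its centre (392,286). Place the small eyepiece, then go above the bottle.

In the tool's units: -11.9 cm is -0.1587, -11.7 cm is -0.156.

Emit:
{"api": "servo_tool", "payload": {"moves": [[0,0,-0.0133,0],[0,0,-0.04,0],[0,0,-0.0667,0],[0,0,-0.0933,0],[0,0,-0.12,0],[0,0,-0.1387,0],[0,0,-0.1507,0],[0,0,-0.156,0],[0,0,-0.1587,0],[0,0,-0.1587,0],[0,0,-0.1587,0]]}}

```text
time: 34.75
ee_pos: [0.6611, -0.0433, 0.0233]
tcp_rot: [179.1, 0.6, 93.4]
wrist_force: [-0.3, -0.1, -0.6]
opening: 0.028
grasp_force: 39.5
```

Emit:
{"api": "servo_tool", "payload": {"moves": [[0,0,0,0],[0,0,0,0],[0,0,0,0],[0,0,0,0],[0,0,0,0]], "claw": 0.4}}

```text
time: 35.17
ee_pos: [0.6608, -0.0433, 0.0225]
tcp_rot: [179.2, 0.6, 93.3]
wrist_force: [0.1, 0.4, -0.6]
opening: 0.0511
grasp_force: 0.0
```

In the tool's units: 15 cm is 0.2, 12 cm is 0.16.

Emit:
{"api": "servo_tool", "payload": {"moves": [[0,0,0.0133,0],[0,0,0.04,0],[0,0,0.08,0],[0,0,0.12,0],[0,0,0.16,0],[0,0,0.2,0],[0,0,0.2,0],[0,0,0.2,0]]}}

```text
time: 35.83
ee_pos: [0.6617, -0.0434, 0.1754]
tcp_rot: [179.0, 0.7, 93.3]
wrist_force: [0.6, -0.2, -0.6]
opening: 0.0512
grasp_force: 0.0
```

In the tool's units: 27.1 cm is 0.3613, 26 cm is 0.3467, 1.513 rad is 0.4816.

Emit:
{"api": "servo_tool", "payload": {"moves": [[-0.0133,0.0267,0,0.0382],[-0.0307,0.0667,0,0.0764],[-0.048,0.1067,0,0.1146],[-0.0667,0.1467,0,0.1528],[-0.0853,0.1867,0,0.191],[-0.1027,0.2267,0,0.2292],[-0.12,0.2667,0,0.2674],[-0.1387,0.3067,0,0.3056],[-0.156,0.3467,0,0.3438],[-0.164,0.3613,0,0.382],[-0.164,0.3613,0,0.4202],[-0.164,0.3613,0,0.4584],[-0.164,0.3613,0,0.4816],[-0.164,0.3613,0,0.4816],[-0.164,0.3613,0,0.4816]]}}

```text
time: 37.08
ee_pos: [0.5373, 0.2275, 0.1715]
tcp_rot: [179.3, 0.6, 179.9]
wrist_force: [-0.6, -0.6, -0.1]
opening: 0.0512
grasp_force: 0.0
```

```bash
python3 -c "
from w import *
wshot('w8.png',[(.538,.2275,.080),(.538,.2275,.044)])"
```

```text
(0.538, 0.2275, 0.08) [392. 308.]
(0.538, 0.2275, 0.044) [392. 291.]
[0.53726724 0.22752727 0.17145626] [179.25193719   0.55908845 179.8873502 ] 37.0833
```

View pics/w8.png

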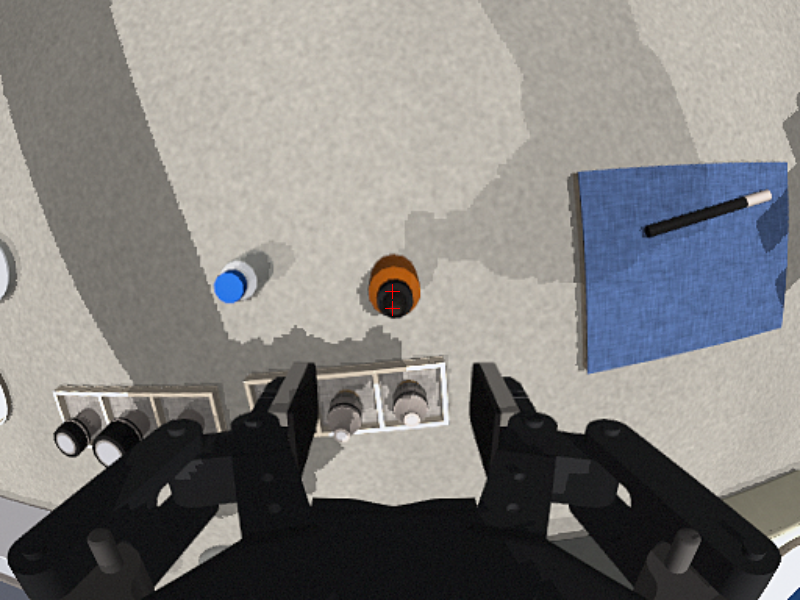

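The bottle's bulb at (394,306) matches the cross. Grip at TCP height 18 mm, so that the body clears the 80 mm bulb.

Emit:
{"api": "servo_tool", "payload": {"moves": [[0,0,-0.04,0],[0,0,-0.08,0],[0,0,-0.12,0],[0,0,-0.1533,0],[0,0,-0.18,0],[0,0,-0.1973,0],[0,0,-0.204,0],[0,0,-0.204,0],[0,0,-0.204,0]]}}

```text
time: 37.88
ee_pos: [0.5381, 0.2278, 0.0203]
tcp_rot: [179.2, 0.7, 180.0]
wrist_force: [-0.0, 0.4, 0.3]
opening: 0.0515
grasp_force: 0.0
```

Emit:
{"api": "servo_tool", "payload": {"moves": [[0,0,0,0],[0,0,0,0],[0,0,0,0],[0,0,0,0],[0,0,0,0],[0,0,0,0],[0,0,0,0]], "claw": 1}}

```text
time: 38.47
ee_pos: [0.5385, 0.2279, 0.0209]
tcp_rot: [179.2, 0.8, -180.0]
wrist_force: [-1.0, -0.8, 6.4]
opening: 0.0305
grasp_force: 39.5
```

In the tool's units: 12.6 cm is 0.168, 12 cm is 0.16.

Emit:
{"api": "servo_tool", "payload": {"moves": [[0,0,0.0067,0],[0,0,0.02,0],[0,0,0.04,0],[0,0,0.0667,0],[0,0,0.0933,0],[0,0,0.12,0],[0,0,0.1467,0],[0,0,0.16,0],[0,0,0.168,0],[0,0,0.168,0]]}}

```text
time: 39.3
ee_pos: [0.5381, 0.2279, 0.1466]
tcp_rot: [179.2, 0.7, -180.0]
wrist_force: [0.6, -0.4, 0.0]
opening: 0.0306
grasp_force: 39.7
```

In the tool's units: -42 cm is -0.56, 10.9 cm is 0.1453.

Emit:
{"api": "servo_tool", "payload": {"moves": [[0.0027,-0.0093,0,0],[0.008,-0.0293,0,0],[0.016,-0.06,0,0],[0.0253,-0.0973,0,0],[0.0347,-0.136,0,0],[0.0453,-0.176,0,0],[0.056,-0.2173,0,0],[0.0667,-0.2587,0,0],[0.0773,-0.3,0,0],[0.088,-0.3413,0,0],[0.0987,-0.3827,0,0],[0.1093,-0.4227,0,0],[0.12,-0.4613,0,0],[0.1293,-0.4973,0,0],[0.1373,-0.528,0,0],[0.1427,-0.5493,0,0],[0.1453,-0.56,0,0],[0.1453,-0.56,0,0],[0.1453,-0.56,0,0]]}}

```text
time: 40.88
ee_pos: [0.6461, -0.1922, 0.1442]
tcp_rot: [179.2, 0.5, -180.0]
wrist_force: [0.6, -0.1, -0.9]
opening: 0.0305
grasp_force: 39.7
```

```bash
python3 -c "
from w import *
wshot('w9.png',[(.6475,-.192,.004)]+[(.6475+.036*np.cos(a),-.192+.036*np.sin(a),.010) for a in np.arange(8)*np.pi/4])"
```

```text
(0.6475, -0.192, 0.004) [392. 287.]
(np.float64(0.6835), np.float64(-0.192), 0.01) [392. 345.]
(np.float64(0.6729558441227157), np.float64(-0.1665441558772843), 0.01) [432. 329.]
(np.float64(0.6475), np.float64(-0.156), 0.01) [450. 290.]
(np.float64(0.6220441558772842), np.float64(-0.1665441558772843), 0.01) [434. 249.]
(np.float64(0.6114999999999999), np.float64(-0.192), 0.01) [392. 231.]
(np.float64(0.6220441558772842), np.float64(-0.2174558441227157), 0.01) [349. 249.]
(np.float64(0.6475), np.float64(-0.228), 0.01) [333. 290.]
(np.float64(0.6729558441227157), np.float64(-0.2174558441227157), 0.01) [351. 329.]
[ 0.64613927 -0.19222003  0.14423423] [ 179.18013448    0.53992413 -179.99700566] 40.8833
```

View pics/w9.png

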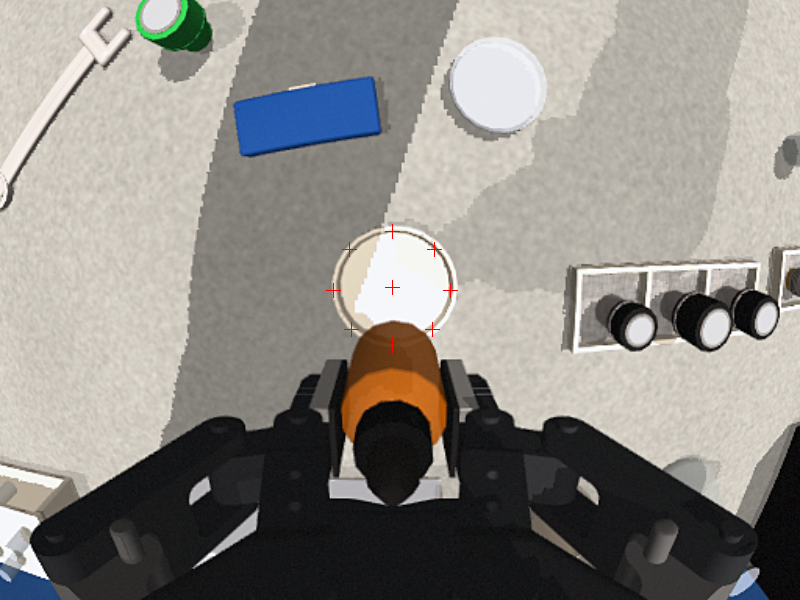

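The ring falls on the dish rim, about 2 mm off in +y, and the eyepieces all stand in their bays. Lower the bottle with that small correction and release.

In the tool's units: -12 cm is -0.16, -11.8 cm is -0.1573.

Emit:
{"api": "servo_tool", "payload": {"moves": [[0,0.0027,-0.0133,0],[0,0.0027,-0.04,0],[0,0.0027,-0.0667,0],[0,0.0027,-0.0933,0],[0,0.0027,-0.12,0],[0,0.0027,-0.1387,0],[0,0.0027,-0.1507,0],[0,0.0027,-0.1573,0],[0,0.0027,-0.16,0],[0,0.0027,-0.16,0],[0,0.0027,-0.16,0]]}}

```text
time: 41.85
ee_pos: [0.6472, -0.1903, 0.0262]
tcp_rot: [179.3, 0.7, -180.0]
wrist_force: [-0.2, -0.8, 0.2]
opening: 0.0303
grasp_force: 39.7
```

Emit:
{"api": "servo_tool", "payload": {"moves": [[0,0,0,0],[0,0,0,0],[0,0,0,0],[0,0,0,0],[0,0,0,0]], "claw": 0.3}}

```text
time: 42.27
ee_pos: [0.6467, -0.1904, 0.0255]
tcp_rot: [179.2, 0.6, -180.0]
wrist_force: [0.6, -0.7, -0.5]
opening: 0.0597
grasp_force: 0.0
```

In the tool's units: -22 cm is -0.2933, -20 cm is -0.2667.

Emit:
{"api": "servo_tool", "payload": {"moves": [[0,0,0.0133,0],[0,0,0.04,0],[0,0,0.08,0],[0,0,0.12,0],[0,0,0.16,0],[0,0,0.1867,0],[0,0,0.1867,0],[-0.0533,0,0.1867,0],[-0.1067,0,0.1867,0],[-0.16,0,0.1867,0],[-0.2133,0,0.1867,0],[-0.2667,0,0.1867,0],[-0.2933,0,0.1867,0],[-0.2933,0,0.1867,0]]}}

```text
time: 43.43
ee_pos: [0.4234, -0.1903, 0.1663]
tcp_rot: [179.3, 0.7, 180.0]
wrist_force: [-0.8, -0.7, 0.4]
opening: 0.06
grasp_force: 0.0
```

```bash
python3 - <<'E'
from h import *
cv2.imwrite('pics/end.png',cv2.resize(camera('scene')[120:360,100:420,::-1],(800,600),interpolation=cv2.INTER_CUBIC))
E
```

```text
(no output)
```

View pics/end.png

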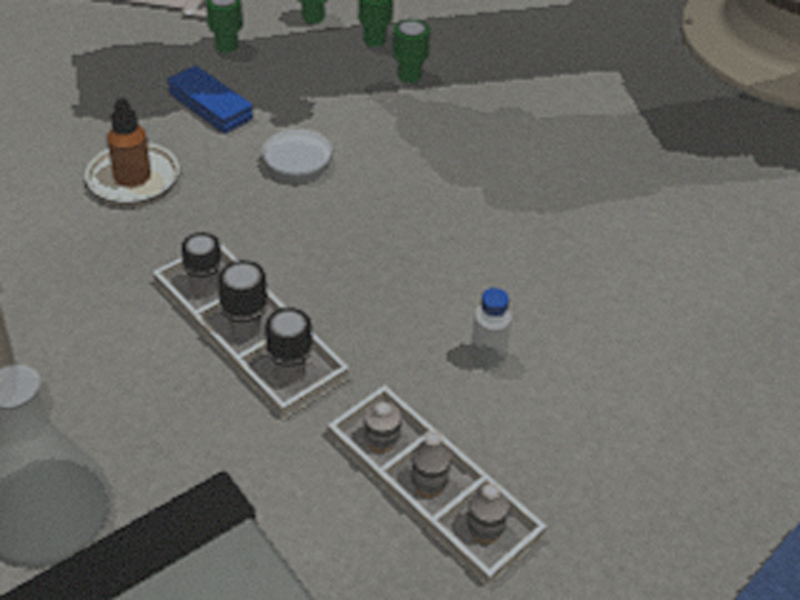

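The bottle stands in the dish (130,150). Three eyepieces and three objectives stand upright, one per bay. Handing in.

```bash
python3 -c "
from workcell import *
print(job_done())"
```

```text
the job is handed in; nothing more can be done
None
```

I handed the job in at about 43 s of the 120 s limit: both objectives and both eyepieces stand upright one to a bay in their trays, the oil bottle stands in its dish, and the last picture shows the already stored pieces still upright in theirs.

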